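Stand a test-strip carton up with the tipping cradle

ROBOT

A 7-joint arm with a two-finger parallel gripper is mounted at the origin on a cart in front of the work surface, level with it; the furniture and walls round the work are solid. World frame = base frame: x ahead of the robot, y to its left, z up, the work surface at z = 0. Lengths are in m, angles in rad, forces in N, time in s.
With the tool pointing down it reaches from about 0.375 to 0.925 m from the base axis. Payload 3.1 kg.
Tool frame: the origin (TCP) lies at the very end of the fingers, on their centre line; the grasp point (between the pads) lies env.grip_point_offset behind it (env.grip_point_offset is the distance from the TCP to the grasp point, in m); z points along the fingers, y is the direction in which the jaws open and shut (so a half turn about z gives the same grasp; the last joint's range is limited). The gripper opens to 85 mm and grips with 20 to 120 N. Pads are 22 mm wide; open, the fingers measure 114 mm over their backs; the gripper's body (76 mm by 85 mm) begins 54 mm behind the grasp point. The pads swing forward as they close: fully open they stand 13 mm farther back than shut.
Start: joints at [1.164, 0.383, 0.044, 1.598, -0.018, 1.161, -0.05], TCP at [0.198, -0.619, 0.207] pointing down, gripper open.
Joint ranges: [-2.61, 2.61], [-0.41, 2.15], [-1.48, 1.57], [0, 2.5], [-1.57, 4.71], [0.05, 1.97], [-2.85, 2.85]. Speed limits (rad/s): [2.79, 2.79, 3.14, 3.14, 3.14, 3.14, 3.14].

INTERFACE

Orientations are given as a unit quaternion [w, x, y, z].
In Python, from rig import env, command_gripper, imaging, look_for, status gives the robot as it stands. Calls block until the motion is done:
- env.move_to(position, orientation): joint-space move of the TCP to a pose.
- env.move_l(position, v=0.15, frame=None, guard=None): straight line of the TCP; frame=None keeps the orientation; v is the mean speed in m/s. With guard (N) it stops when the force on the tool has changed by that much, and returns True; else False.
- env.move_j(angles): joint-space move.
- command_gripper(opening): opening from 0.0 (shut) to 1.0 (fully open); the grip force is fixed at half the most; returns when the fingers have stopped.
- env.hold(seconds).
- env.solve_ik(position, orientation): joint angles nearest the present ones, or None.
- imaging.capture(name): name is "side" or "top"; returns the picture (384x512x3 uint8, red, green, blue); there is no depth.
- imaging.camera_model(name): a dict with "vertical_fov" (degrees; the focal length in pixels is half the picture's height over the tangent of half this angle, whatever the lens; pixels are square), "cx", "cy" (the principal point, pixels), "T" (4x4, takes a point from camera to world coordinates). Camera axes: x right, y down, z forward; pixel columns grow to the right and rows downward; lengths in m; the calibration is good to about 2 mm. A picture is of the moment at which its call begins. camera_model takes no time and is no camera call.
A pose or a line that the arm cannot do raises env.Unreachable and nothing moves.
- env.hand_in(): hands the job in, once; it reports no verdict.
Trained networks look in the newest picture that a camera, given by its name, has taken for a name from the list of things; names that differ only in an ending like _2 or _b are one class to them, and where a whole thing is asked for, a point or a joint stands for the part that bears it (a point fixed in the world has none). Each returns a list of dicts, best first, with "conf" (0 to 1); they miss things now and then, are a little off and sometimes report something else, mostly with a low value. They report only what shows in the picture. A call takes as long as a camera call.
- look_for(target, camera): "centre" ([row, column] in pixels, amid what is visible of it).
Readings, each from a call of its own:
- status.read_t(): time.
- status.read_qpos(): joint angles.
- status.read_qvel(): joint speeds.
- status.read_joint_torque(): joint torques, N m.
- status.read_position(): TCP position.
- status.read_tool_rot(): TCP orientation.
- status.read_force(): force on the tool from outside, world axes, zero at the start.
- status.read_torque(): the same for the moment, N m.
- status.read_finger_gap(): opening from 0.0 (shut) to 1.0 (fully open).
Only numpy, scipy, OpenCV 4.12 (cv2) and the standard library are available. Lean on these libraries where they do the work, as an engineer would, in place of code of your own. Each camera call takes 0.05 s, during which the arm holds its last target.

TASK

Lay the yellow and blue test-strip carton lengthwise in the level trough of the tipping cradle, its bottom end towards the upright foot plate but about two fingers' width short of it, and let go. Push the orange bar at the cradle's side down and round until the trough stands fully upright by itself, so that the carton slides down and stands on the foot plate, then take the carton from above and stand it, right way up, inside the rim of the small blue stand. Leave the alcohol bottle, the sample cup and the timer where they are.

Things in the scene. Friction and masses are not known exactly. Their poses are not given: they have to be found in the camera images.
- carton: Loose yellow/dark blue carton, 42 x 56 x 108 mm (x, y, z), 0.05-0.1 kg. Origin: centre of its bottom end; z axis runs from bottom end to top end. It starts lying on the worktop on a 42 x 108 mm face, y axis up: 42 mm wide, 56 mm high. The top end carries the dark blue band; the round blue-and-white picture is nearer the bottom end.
- tipper: Fixed grey frame of the tipping cradle. Origin on the worktop right under the hinge axle; x horizontal from the hinge to the trough's outer end, y along the axle, z up. Base plate 190 x 96 x 8 mm, two cheeks at y = +-44 mm up to z = 97 mm, a rest for the trough near x = 95 mm.
- cradle (a joint): Tilt of the trough about the axle, rad: 0 = level on its rest, 1.571 = upright against its stop. Lightly damped hinge, trough 0.35 kg: let go below about 0.75 rad it falls back level, beyond about 1.15 rad it falls on to its upright stop and stays there; between, it may go either way or hang. A push of 3 to 9 N on the orange bar turns it.
- cradle_hinge (a point): Point on the hinge axle, 80 mm above the worktop, in the trough's middle plane; axes as tipper. When tipped, the trough's outer end rises while foot plate and orange bar swing towards -x and down.
- cradle_foot (a point): Moves with the aluminium trough: middle of the corner of floor and foot plate (level: x = 8, z = 88 mm of tipper). x along the floor to the outer end, z out of the floor. Floor 104 x 52 mm, open outer end (the carton overhangs it a little); flared side walls 16 mm high along its first 70 mm; foot plate 68 mm high with an 8 mm lip. Upright: foot plate level, the carton stands on it.
- push_bar (a point): Centre of the orange push bar (roller 16 mm in diameter, 46 mm long along y) on an arm beside the trough, 90 mm from its middle plane at -y, 75 mm from the axle; turns with the trough. Level: x = -53, z = 133 mm of tipper; upright: x = -53, z = 27 mm.
- stand: Fixed blue open tray with a low rim, 80 x 66 mm (x by y), 16 mm high, walls 4 mm: the carton's 56 mm side goes along x, its 42 mm side along y. Origin at the centre of its underside.
- stand_in (a point): Centre of the stand's inner floor (4 mm above the worktop); inside it measures 72 x 58 mm, axes as stand.
- alcohol_bottle: Loose clear bottle of pink fluid with a white cap, 70 mm in diameter, 168 mm high, origin at the centre of its underside. A bystander.
- sample_cup: Loose small clear cup, 52 mm in diameter, 60 mm high, origin at the centre of its underside. A bystander.
- timer: Loose small light grey bench timer, 66 x 58 x 20 mm, origin at the centre of its underside. A bystander.

How it is judged:
On the way, in this order (a step that is already met when the one before it is completed fails the run):
1. the carton lies in the level trough, bottom end towards the foot plate and 12 to 42 mm short of it, let go (value of joint cradle below 0.08 rad and x of carton in the frame of cradle_foot between 0.012 and 0.042 m and y of carton in the frame of cradle_foot between -0.012 and 0.012 m and z of carton in the frame of cradle_foot between 0.015 and 0.034 m and angle between the z axis of carton and the x axis of cradle_foot, either way round below 0.15 rad and contact force between the fingers and carton below 0.1 N), for 0.2 s.
2. the trough stands upright and the carton has slid down and stands on the foot plate, touched by no finger (value of joint cradle above 1.47 rad and x of carton in the frame of cradle_foot between -0.004 and 0.005 m and y of carton in the frame of cradle_foot between -0.016 and 0.016 m and angle between carton's own z axis and vertical below 0.17 rad and contact force between the fingers and carton below 0.1 N), for 0.2 s.
At the end, for the whole second after the job is handed in: The carton stands right way up (within 0.06 rad) and at rest on the inner floor of the blue stand, inside its rim (bottom centre within 13 mm of the stand's centre and within 4 mm of its floor). The cradle may be left upright or level (horizontal distance between carton and stand_in below 0.013 m and z of carton in the frame of stand_in between -0.003 and 0.004 m and angle between carton's own z axis and vertical below 0.06 rad and linear speed of carton below 0.02 m/s); the robot touches nothing.
It fails at once if the alcohol bottle, the sample cup or the timer is moved by more than 30 mm (distance of any of alcohol_bottle, sample_cup, timer from where it was at the start of the episode above 0.03 m).
It also fails if it takes over 61 s, if anything falls off the work surface, if the arm or the gripper's body presses on something with over 40 N, if the wrist force passes 120 N, or if a joint passes its speed limit or range.

## Working session

There is one attempt and no reset: what is moved stays moved. The work goes in short steps, each a Python script; the robot and the scene stay as the last script left them, time stands still between calls to the robot, and variables do not carry over. Pictures are saved under pics/ and viewed, and the job is handed in when it is done.

```bash
ls; mkdir -p pics
python3 - <<'E'
from rig import env, command_gripper, imaging, look_for, status
import cv2, numpy as np
for n in ("side","top"):
    im=imaging.capture(n); cv2.imwrite(f"pics/{n}0.png",cv2.resize(im[:,:,::-1],(768,576),interpolation=cv2.INTER_CUBIC))
    m=imaging.camera_model(n); print(n,m["vertical_fov"],m["cx"],m["cy"]); print(np.round(m["T"],4).tolist()); print([k for k in m])
    for t in ("carton","tipper","cradle","push_bar","stand","alcohol_bottle","sample_cup","timer"):
        r=look_for(t,n); print(t,[(np.round(d["centre"],1).tolist(),round(d["conf"],2)) for d in r[:3]])
print(env.grip_point_offset,status.read_t(),status.read_tool_rot())
E
```

```text
pics
side 45.79057971900109 261.84742450921965 193.97228161269786
[[-0.8857, -0.2339, 0.4011, 0.1128], [-0.4641, 0.4741, -0.7483, 0.9009], [-0.0151, -0.8488, -0.5284, 0.7476], [0.0, 0.0, 0.0, 1.0]]
['vertical_fov', 'cx', 'cy', 'T']
carton [([178.9, 342.4], 0.59)]
tipper [([207.7, 279.6], 0.97)]
cradle [([191.5, 279.3], 0.7)]
push_bar [([185.9, 280.0], 0.66)]
stand [([302.7, 250.3], 0.8)]
alcohol_bottle [([188.8, 219.9], 0.79)]
sample_cup [([218.0, 218.6], 0.72)]
timer []
top 50.67825591380042 256.48679575136595 186.81526279065827
[[-0.0258, -0.9934, 0.1117, 0.4873], [-0.9996, 0.0266, 0.0057, -0.0247], [-0.0087, -0.1115, -0.9937, 1.1213], [0.0, 0.0, 0.0, 1.0]]
['vertical_fov', 'cx', 'cy', 'T']
carton [([238.9, 366.7], 0.57)]
tipper [([204.6, 270.0], 0.75), ([237.6, 365.6], 0.25)]
cradle [([205.2, 279.1], 0.74)]
push_bar [([207.0, 278.3], 0.81), ([236.2, 149.2], 0.25), ([203.8, 270.8], 0.15)]
stand []
alcohol_bottle [([135.2, 248.1], 0.88)]
sample_cup [([144.2, 225.0], 0.69), ([158.1, 189.8], 0.47)]
timer [([158.3, 187.8], 0.67)]
0.0187 0.9 [2.62485166e-06 9.88100050e-01 1.53812517e-01 1.22999580e-05]
```

View pics/side0.png

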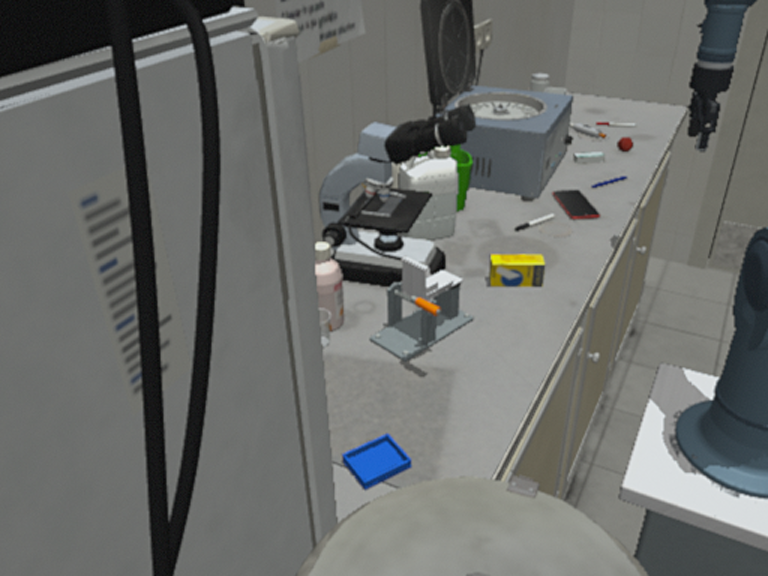

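View pics/top0.png

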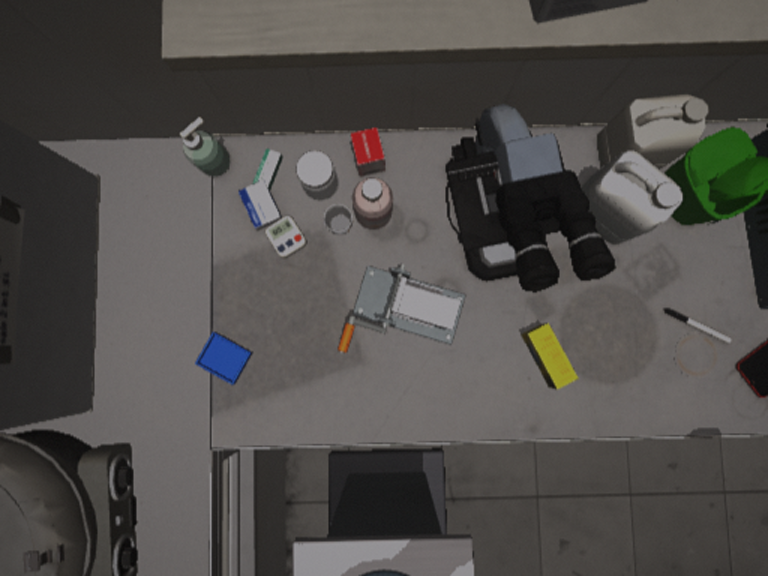

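The top view shows the carton around (552,355), the tipper around (410,303), its orange bar at (346,336) and the blue stand at (223,358) in the 768-px picture. The side view agrees. I'll zoom in for accurate corners.

```bash
cat > h.py <<'E'
from rig import env, command_gripper, imaging, look_for, status
import cv2, numpy as np
from scipy.spatial.transform import Rotation as R
def K(n):
    m=imaging.camera_model(n); f=192/np.tan(np.radians(m["vertical_fov"]/2)); return f,m["cx"],m["cy"],np.array(m["T"])
def ray(n,u,v,z):
    f,cx,cy,T=K(n); d=T[:3,:3]@np.array([(u-cx)/f,(v-cy)/f,1]); o=T[:3,3]
    return o+d*(z-o[2])/d[2]
def proj(n,P):
    f,cx,cy,T=K(n); p=(np.atleast_2d(P)-T[:3,3])@T[:3,:3]
    return np.c_[cx+f*p[:,0]/p[:,2], cy+f*p[:,1]/p[:,2]]
def crop(im,u0,v0,u1,v1,s,name):
    c=cv2.resize(np.ascontiguousarray(im[v0:v1,u0:u1,::-1]),None,fx=s,fy=s,interpolation=cv2.INTER_CUBIC); cv2.imwrite("pics/"+name,c)
E
python3 - <<'E'
from h import *
im=imaging.capture("top"); cv2.imwrite("top_raw.png",im[:,:,::-1])
crop(im,220,165,320,240,8,"t_tip.png"); 
a=im[205:270,335:400]; b=im[210:265,125:180]
crop(im,335,205,400,270,8,"t_car.png"); crop(im,125,210,180,265,8,"t_st.png")
im=imaging.capture("side"); cv2.imwrite("side_raw.png",im[:,:,::-1])
crop(im,235,160,325,240,7,"s_tip.png")
E
```

```text
(no output)
```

View pics/t_tip.png

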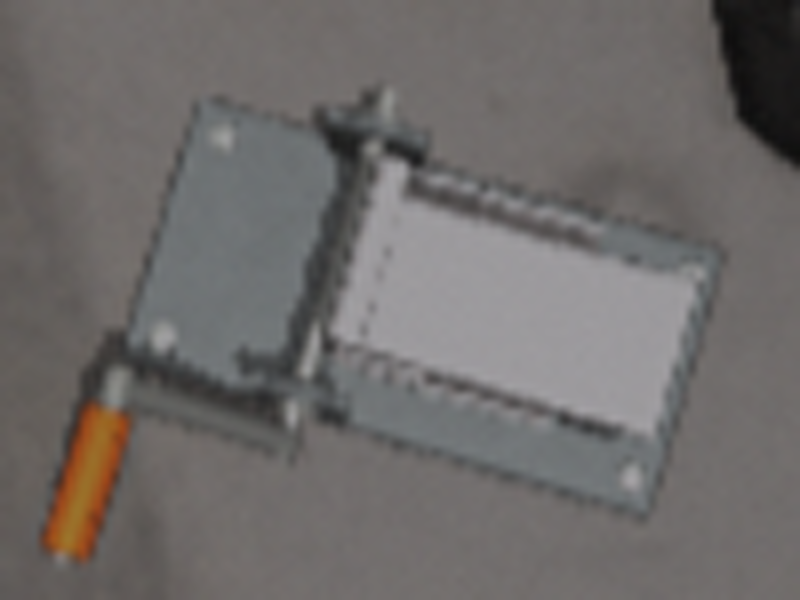

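View pics/t_car.png

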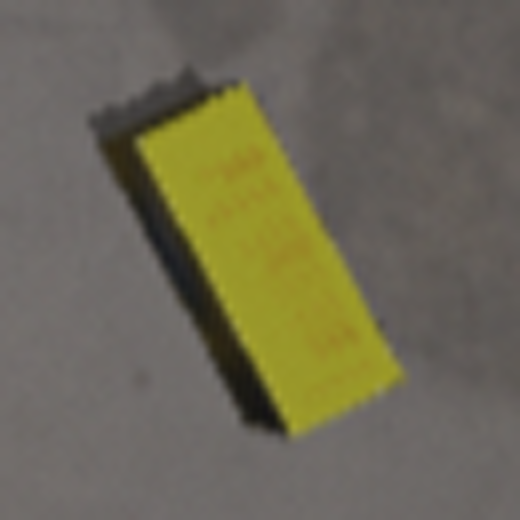

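View pics/s_tip.png

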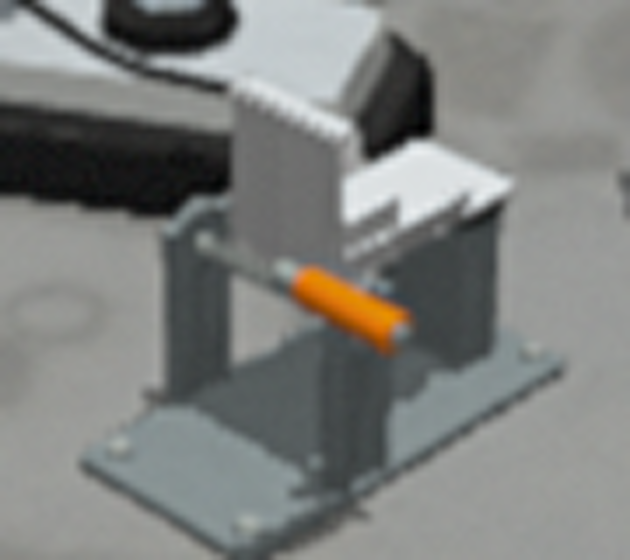

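Run:
```python
from h import *
import cv2
s=cv2.imread("side_raw.png"); c=cv2.resize(s[155:205,310:380],None,fx=8,fy=8,interpolation=cv2.INTER_CUBIC); cv2.imwrite("pics/s_car.png",c)
c=cv2.resize(s[280:335,220:285],None,fx=8,fy=8,interpolation=cv2.INTER_CUBIC); cv2.imwrite("pics/s_st.png",c)
from scipy.optimize import least_squares
t=lambda u,v,o,k:(o[0]+u/k,o[1]+v/k)
o=(220-.5,165-.5); q=lambda u,v:(o[0]+(u+.5)/8,o[1]+(v+.5)/8)
obs=[((112,-26,88),q(657,435)),((112,26,88),q(705,268)),((-53,-67,133),q(108,405)),((-53,-113,133),q(68,556)),((0,-52,80),q(290,430))]
os_=(235-.5,160-.5); qs=lambda u,v:(os_[0]+(u+.5)/7,os_[1]+(v+.5)/7)
sob=[((-53,-67,133),qs(303,285)),((-53,-113,133),qs(398,333)),((112,-26,88),qs(515,185)),((112,26,88),qs(420,142))]
def w(p,P):
    P=np.array(P)/1000; return np.r_[R.from_euler('z',p[2]).apply(P)+[p[0],p[1],0]]
def f(p): 
    r=[]
    for P,uv in obs: r+=list(proj("top",w(p,P))[0]-uv)
    for P,uv in sob: r+=list(proj("side",w(p,P))[0]-uv)
    return r
s=least_squares(f,[0.5,-0.03,-1.8],loss='soft_l1'); print(s.x, np.round(s.fun,1))
print("plate corners",[ (np.round(ray("top",*q(*a),0.008),4)) for a in [(200,98),(125,355),(648,518),(722,245)]])
p=s.x
for a in [(200,98),(125,355),(648,518),(722,245)]:
    X=ray("top",*q(*a),0.008)-[p[0],p[1],0]; print(np.round(R.from_euler('z',-p[2]).apply(X)*1000,1))
# carton top face z=.056
oc=(335-.5,205-.5); qc=lambda u,v:(oc[0]+(u+.5)/8,oc[1]+(v+.5)/8)
C=np.array([ray("top",*qc(*a),0.056)[:2] for a in [(137,138),(246,83),(405,378),(290,438)]])
print("carton",C,C.mean(0),np.linalg.norm(C-np.roll(C,1,0),axis=1)); d=(C[2]+C[3]-C[0]-C[1]);print("axis low-up",np.degrees(np.arctan2(d[1],d[0])))
```

```text
[ 0.57687838 -0.03202029 -1.88232478] [-0.3  0.2 -0.8  1.5  0.3  0.4 -0.1 -0.2  0.4 -1.7  0.1 -0.1  0.2  0.2
 -0.2 -0.5 -0.4 -0.8]
plate corners [array([0.6412, 0.014 , 0.008 ]), array([0.5528, 0.0418, 0.008 ]), array([ 0.4925, -0.1355,  0.008 ]), array([ 0.5853, -0.1645,  0.008 ])]
[-63.5  47.1   8. ]
[-62.9 -45.5   8. ]
[124.4 -48.6   8. ]
[123.5  48.6   8. ]
carton [[ 0.50833712 -0.26491423]
 [ 0.5253257  -0.3014246 ]
 [ 0.42871952 -0.34745833]
 [ 0.41051599 -0.30922975]] [ 0.46822458 -0.30575673] [0.10739105 0.04026933 0.10701336 0.04234139]
axis low-up -155.07598207357134
```

View pics/t_st.png

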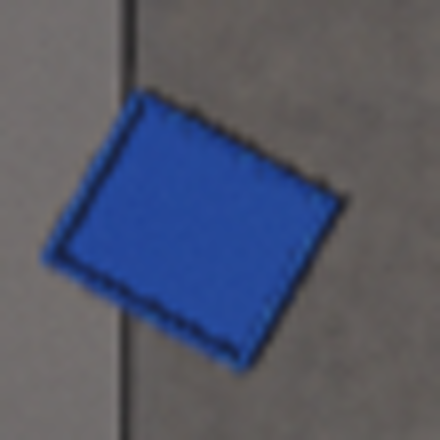

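```bash
python3 -c "
import cv2,numpy as np
a=cv2.imread('pics/s_car.png');b=cv2.imread('pics/s_st.png');h=max(a.shape[0],b.shape[0])
w=a.shape[1]
c=np.zeros((a.shape[0]+b.shape[0],max(a.shape[1],b.shape[1]),3),'uint8');c[:a.shape[0],:a.shape[1]]=a;c[a.shape[0]:,:b.shape[1]]=b
cv2.imwrite('pics/s_both.png',c[:600] if 0 else cv2.resize(c,None,fx=.7,fy=.7))"
```

```text
(no output)
```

View pics/s_both.png

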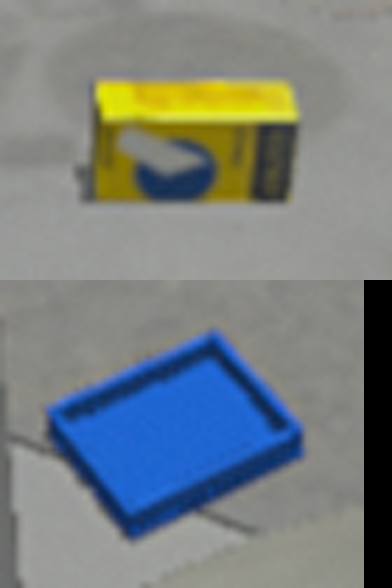

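The side view shows the dark blue band at the carton end nearer the robot (crop right), so the bottom end is the far one. I'll compute the stand and bystander positions and check reachability.

```bash
cat >> h.py <<'E'
TP=np.array([0.5769,-0.0320]); TY=-1.8823
def tw(x,y,z): # tipper frame mm -> world
    v=R.from_euler('z',TY).apply(np.array([x,y,z])/1000); return v+[TP[0],TP[1],0]
def down(phi): # jaws along world angle phi
    a=(phi+np.pi/2)/2; q=np.array([0,np.cos(a),np.sin(a),0]); return q
E
python3 - <<'E'
from h import *
o=(125-.5,210-.5); q=lambda u,v:(o[0]+(u+.5)/8,o[1]+(v+.5)/8)
C=np.array([ray("top",*q(*a),0.016)[:2] for a in [(140,90),(347,198),(243,372),(45,258)]])
print("stand",C.mean(0),np.linalg.norm(C-np.roll(C,1,0),axis=1)); d=C[1]+C[2]-C[0]-C[3]; e=C[0]+C[1]-C[2]-C[3]
print(np.degrees(np.arctan2(d[1],d[0])),np.degrees(np.arctan2(e[1],e[0])))
# side: rim top corners from s_both (0.7*8 scale), offset y 280(=50*8*.7)
qs=lambda u,v:(220-.5+(u+.5)/5.6,280-.5+(v-280+.5)/5.6)
D=np.array([ray("side",*qs(*a),0.016)[:2] for a in [(213,332),(302,432),(132,520),(48,410)]]); print("side stand",D.mean(0),np.linalg.norm(D-np.roll(D,1,0),axis=1)); d=D[0]-D[3]+D[1]-D[2]; print(np.degrees(np.arctan2(d[1],d[0])))
qc=lambda u,v:(310-.5+(u+.5)/5.6,155-.5+(v+.5)/5.6)
for a,z in [((97,120),.056),((297,122),.056),((97,202),0),((292,203),0)]: print("car side",ray("side",*qc(*a),z))
for n,uv,z in [("bottle cap",(248,127),.168),("cup",(225.5,146),.06),("timer",(190,158),.02),("eyep",(358,185),.2)]: print(n,ray("top",*uv,z))
def chk(name,pos,phi):
    for k in (0,np.pi):
        j=env.solve_ik(pos,down(phi+k)); print(name,np.round(pos,3),k>0,None if j is None else np.round(j,2))
r=np.radians
chk("pick",[.468,-.306,.022],r(-65.1)); chk("pickup",[.468,-.306,.2],r(-65.1))
chk("place",tw(91,0,110),TY+np.pi/2);chk("placeup",tw(91,0,200),TY+np.pi/2)
chk("bar",tw(-53,-93,141),TY+np.pi/2);chk("barlow",tw(-53,-93,35),TY+np.pi/2)
chk("take",tw(-36,0,160),TY+np.pi/2);chk("takeup",tw(-36,0,290),TY+np.pi/2)
S=C.mean(0);
E
```

```text
stand [0.47918316 0.277169  ] [0.06437463 0.08030313 0.06731958 0.07817277]
-119.57060490458923 -30.64650200189752
side stand [0.47682564 0.28260671] [0.07728912 0.06574199 0.07793277 0.06673391]
-118.66468461036496
car side [ 0.50736484 -0.25862494  0.056     ]
car side [ 0.40920141 -0.30433695  0.056     ]
car side [ 0.50633571 -0.26540077  0.        ]
car side [ 0.40865803 -0.31236066  0.        ]
bottle cap [ 0.73973965 -0.00256254  0.168     ]
cup [0.7182188  0.06113798 0.06      ]
timer [0.69594276 0.1629405  0.02      ]
eyep [ 0.58877331 -0.25117325  0.2       ]
pick [ 0.468 -0.306  0.022] False [ 0.65  0.46 -0.18  1.94  0.11  0.75 -0.72]
pick [ 0.468 -0.306  0.022] True [ 1.45  0.9  -1.25  1.9   0.97  1.12  1.8 ]
pickup [ 0.468 -0.306  0.2  ] False [ 0.66  0.23 -0.18  1.82  0.05  1.1  -0.67]
pickup [ 0.468 -0.306  0.2  ] True [ 1.48  0.51 -1.24  1.78  0.51  1.22  2.11]
place [ 0.549 -0.119  0.11 ] False [ 0.56  0.37 -0.49  1.88  0.21  0.94 -0.34]
place [ 0.549 -0.119  0.11 ] True [ 1.09  0.69 -1.24  1.86  0.72  1.14  2.42]
placeup [ 0.549 -0.119  0.2  ] False [ 0.57  0.26 -0.49  1.8   0.14  1.11 -0.28]
placeup [ 0.549 -0.119  0.2  ] True [ 1.11  0.51 -1.24  1.78  0.52  1.23  2.56]
bar [0.505 0.047 0.141] False [ 0.52  0.28 -0.78  1.97  0.23  0.98 -0.68]
bar [0.505 0.047 0.141] True [ 0.86  0.47 -1.23  1.96  0.51  1.07  2.24]
barlow [0.505 0.047 0.035] False [ 0.48  0.47 -0.76  2.03  0.44  0.81 -0.85]
barlow [0.505 0.047 0.035] True [ 0.83  0.76 -1.25  2.02  0.87  1.03  1.98]
take [0.588 0.002 0.16 ] False [ 0.42  0.38 -0.6   1.77  0.24  1.07 -0.58]
take [0.588 0.002 0.16 ] True [ 0.85  0.65 -1.24  1.75  0.66  1.23  2.26]
takeup [0.588 0.002 0.29 ] False [ 0.45  0.26 -0.63  1.63  0.16  1.3  -0.51]
takeup [0.588 0.002 0.29 ] True [ 0.87  0.47 -1.24  1.61  0.45  1.39  2.41]
```

Run:
```python
from h import *
q=down(np.radians(-65.1)); p=np.array([.4685,-.305,0])
env.move_to(p+[0,0,.16],q); print(status.read_t())
env.move_l(p+[0,0,.022],v=.12,guard=8) and print("guard!")
print(status.read_position())
command_gripper(0.0); print("gap",status.read_finger_gap())
env.move_l(p+[0,0,.2],v=.2)
print("gap",status.read_finger_gap(),status.read_t())
im=imaging.capture("side"); crop(im,290,100,400,200,6,"g1.png")
im=imaging.capture("top"); crop(im,300,180,420,280,6,"g1t.png")
```

```text
2.5417
[ 0.46935749 -0.30549668  0.022898  ]
gap 0.47023602443941176
gap 0.46871546257040175 5.375
```

View pics/g1.png

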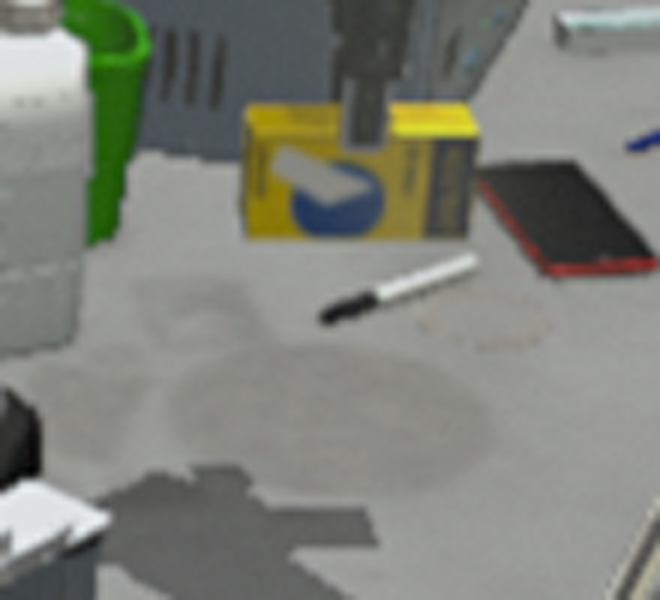

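View pics/g1t.png

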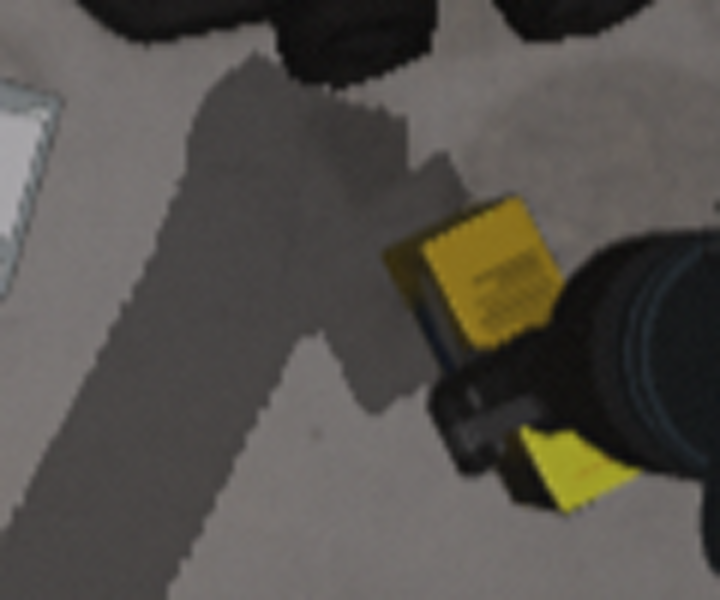

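The carton hangs level in the grip, at mid-length, but the near fingertip seems to overlap only a little of the front face. I'll project the expected pose and compare.

Run:
```python
from h import *
p=status.read_position(); print(p, status.read_force())
print(status.read_tool_rot(), down(np.radians(-65.1)))
d=np.array([np.cos(np.radians(-155.1)),np.sin(np.radians(-155.1)),0]); n=np.array([d[1],-d[0],0])
im=np.array(imaging.capture("side")[:,:,::-1])
out=cv2.resize(im[100:200,290:400],None,fx=7,fy=7,interpolation=cv2.INTER_CUBIC)
for zb,col in ((p[2]-.022,(0,0,255)),(p[2]-.05,(0,255,0))):
    for s in (1,-1):
        P=np.array([[*(p[:2]+a*.054*d[:2]+s*.021*n[:2]),zb+h] for a,h in((-1,0),(1,0),(1,.056),(-1,.056))])
        u=(proj("side",P)-[290,100]+.5)*7; cv2.polylines(out,[u.astype(np.int32)],True,col,1)
u=(proj("side",p)[0]-[290,100]+.5)*7; cv2.circle(out,tuple(int(x) for x in u),5,(255,0,255),1); print(u)
cv2.imwrite("pics/g2.png",out)
```

```text
[ 0.46716864 -0.30423152  0.19789977] [-0.47816836  0.46385792 -0.82284946]
[-0.0014035   0.97647326  0.21562914 -0.00143984] [0.         0.97648451 0.21558755 0.        ]
[411.59746963 213.85017719]
```

View pics/g2.png

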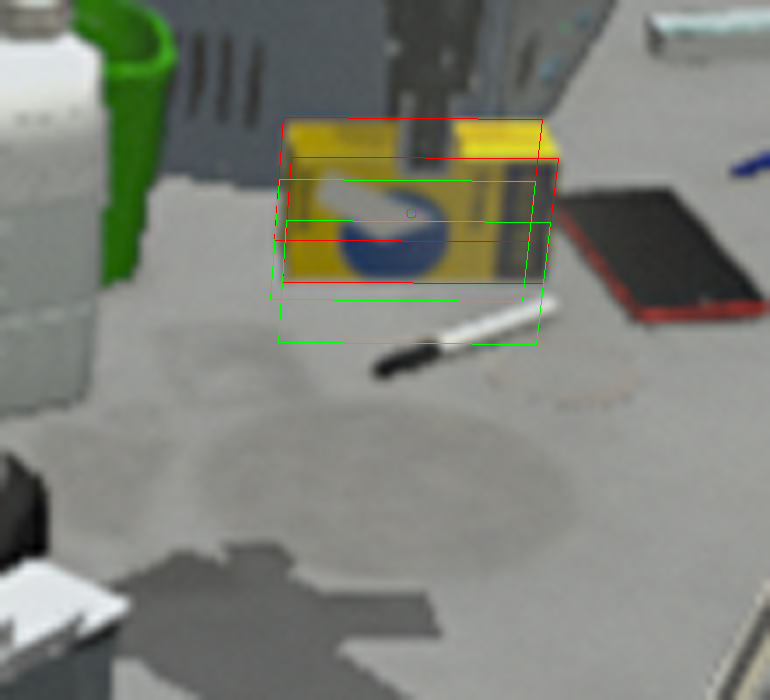

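Run:
```python
from h import *
from scipy.optimize import least_squares
for a in [(360,190),(400,181)]:
  for b in [(316,79),(283,105)]:
    s=least_squares(lambda X:np.r_[proj("top",X)[0]-a,proj("side",X)[0]-b],[.58,-.2,.25]); print(a,b,np.round(s.x,3),round(s.cost,1))
q=down(TY+np.pi/2)
env.move_to([.44,-.17,.22],q)
pl=tw(89,0,0)
env.move_l(pl+[0,0,.22],v=.15); env.hold(.2)
print(status.read_position()-pl, status.read_t(),status.read_finger_gap())
im=imaging.capture("side"); crop(im,235,110,345,220,6,"p1.png")
im=imaging.capture("top"); crop(im,210,150,330,250,6,"p1t.png")
```

```text
(360, 190) (316, 79) [ 0.555 -0.216  0.364] 16.6
(360, 190) (283, 105) [ 0.593 -0.226  0.279] 201.9
(400, 181) (316, 79) [ 0.578 -0.3    0.337] 1.1
(400, 181) (283, 105) [ 0.62  -0.322  0.241] 308.1
[-0.00072205 -0.00089153  0.22007813] 7.3417 0.46651473277393485
```

View pics/p1.png

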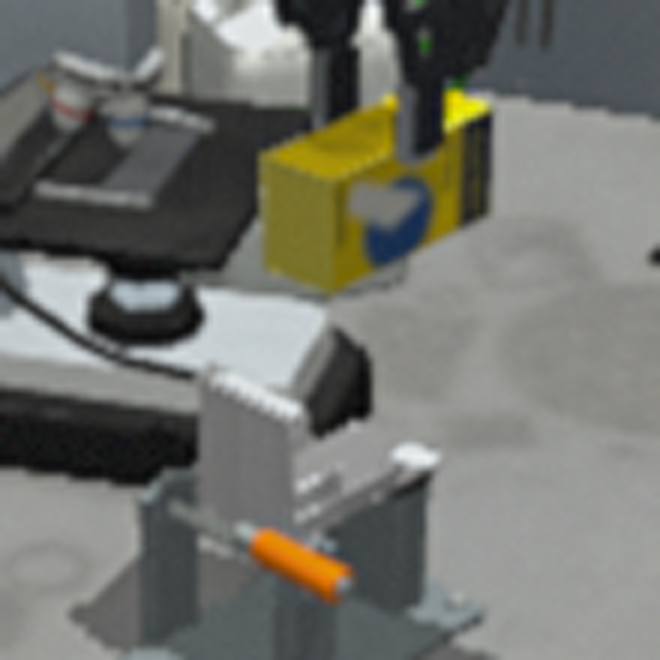

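View pics/p1t.png

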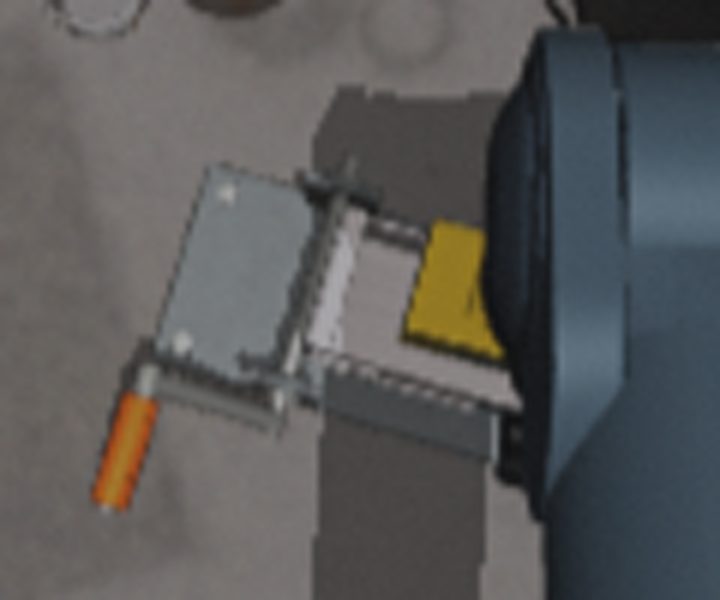

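The carton hangs above the trough, bottom end (round picture end) towards the foot plate. The eyepieces reach z≈0.35 near (0.555,-0.216), so I'll check arm clearance in the full pictures.

Run:
```python
from h import *
a=imaging.capture("side")[:,:,::-1]; b=imaging.capture("top")[:,:,::-1]
cv2.imwrite("pics/f1.png",np.hstack([cv2.resize(a[0:288,190:478],None,fx=1.38,fy=1.38),cv2.resize(b[80:384,200:504],None,fx=1.307,fy=1.307)[:397]]))
```

```text
(no output)
```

View pics/f1.png

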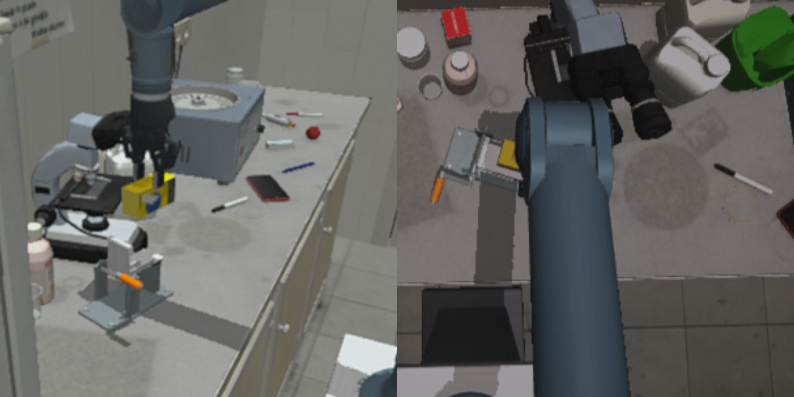

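Run:
```python
from h import *
pl=tw(89,0,0)
env.move_l(pl+[0,0,.13],v=.12); env.hold(.2)
im=imaging.capture("side"); crop(im,235,130,345,220,7,"p2.png")
g=env.move_l(pl+[0,0,.108],v=.03,guard=3); print(g,status.read_position()-pl,status.read_force(),status.read_t())
im=imaging.capture("side"); crop(im,235,130,345,220,7,"p3.png")
```

```text
True [-4.71025624e-04 -4.32464312e-05  1.10830291e-01] [-0.09343668 -0.06142065  5.02378563] 9.3083
```

View pics/p3.png

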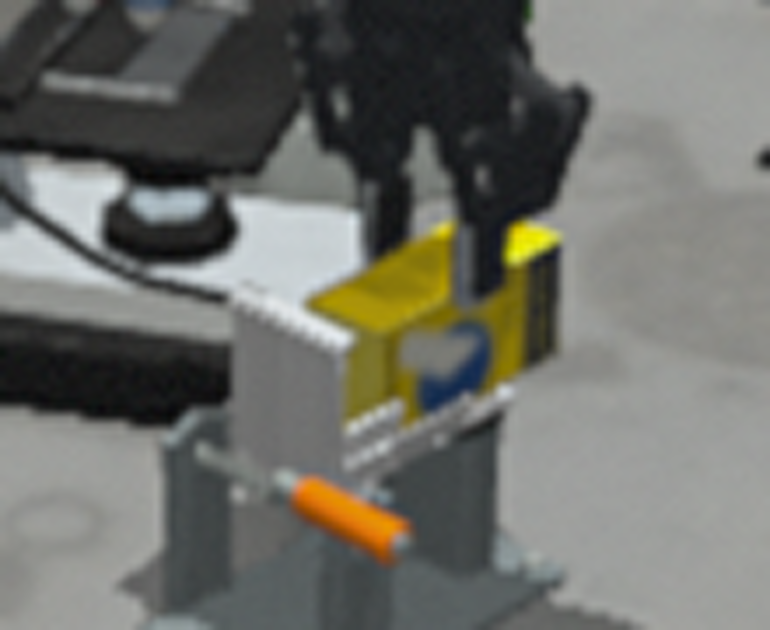

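Contact came at z=0.111, as expected, and the carton sits in the trough short of the foot plate. Now I let go and lift.

Run:
```python
from h import *
pl=tw(89,0,0)
command_gripper(0.8); env.hold(.2); print(status.read_force())
env.move_l(pl+[0,0,.24],v=.15); print(status.read_t())
env.move_l(tw(-20,-75,250),v=.25);env.hold(.3);print(status.read_t())
im=imaging.capture("side"); crop(im,235,140,335,220,7,"r1.png")
im=imaging.capture("top"); crop(im,220,165,320,240,7,"r1t.png")
```

```text
[ 0.67636813 -1.02144794 -0.24733325]
10.9667
11.95
```

View pics/r1.png

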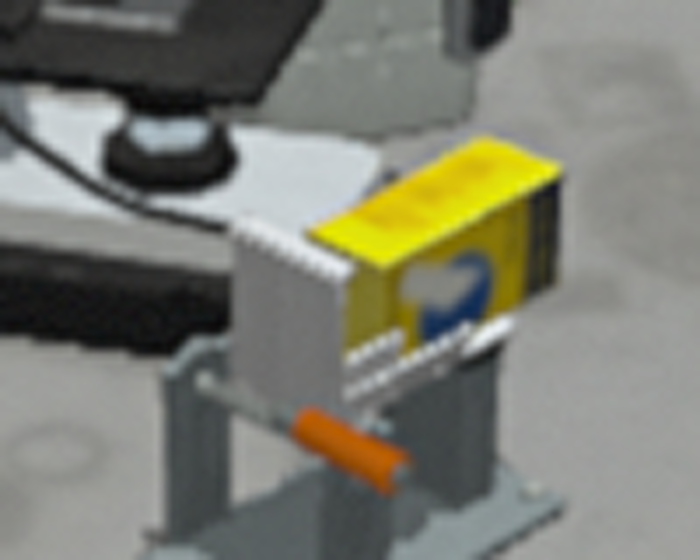

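View pics/r1t.png

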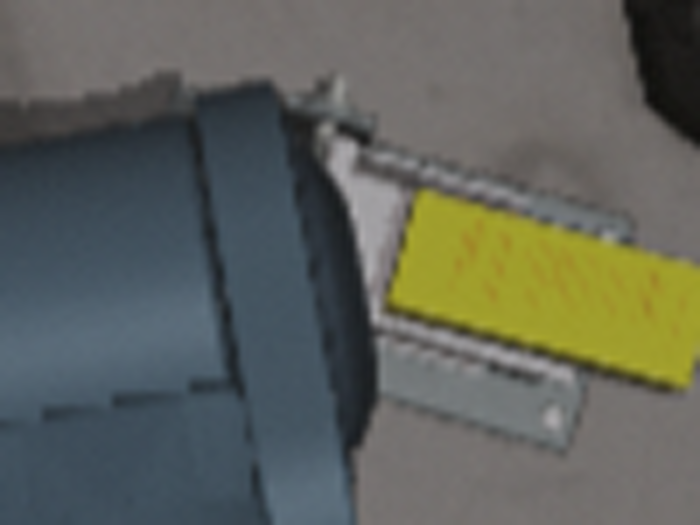

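The carton lies centred in the trough, with its bottom end (top-view crop (415,187)-(387,303)) clear of the foot plate. A quick check, then I push the bar.

Run:
```python
from h import *
o=(220-.5,165-.5); q=lambda u,v:(o[0]+(u+.5)/7,o[1]+(v+.5)/7)
for a in [(415,187),(387,303),(683,390)]:
    X=ray("top",*q(*a),.144)-[TP[0],TP[1],0]; print(np.round(R.from_euler('z',-TY).apply(X)*1000-[8,0,0],1))
command_gripper(0.0)
env.move_l(tw(-53,-95,190),v=.2); env.hold(.2)
print(status.read_position()-tw(-53,-95,0),status.read_t())
im=imaging.capture("side"); crop(im,215,100,325,220,5,"b0.png")
g=env.move_l(tw(-53,-95,136),v=.06,guard=2); p=status.read_position(); print(g,p-tw(-53,-95,0),status.read_force(),status.read_t())
im=imaging.capture("side"); crop(im,215,100,325,220,5,"b1.png")
```

```text
[ 28.6  20.  144. ]
[ 30.4 -21.3 144. ]
[136.  -21.4 144. ]
[ 0.00152451 -0.00095375  0.19152352] 13.4083
False [4.62227898e-04 1.01054196e-04 1.36419614e-01] [-0.3415317   0.12183129 -0.74402853] 14.5083
```

View pics/b1.png

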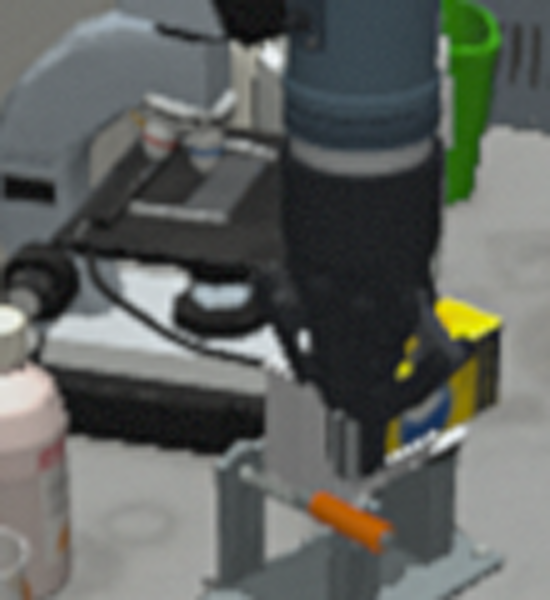

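Run:
```python
from h import *
p=status.read_position(); print(p,status.read_tool_rot(),status.read_finger_gap())
for P in [p,p+[0,0,.0187],tw(-53,-90,133),tw(-53,-67,133),tw(-53,-113,133),tw(-53,-95,165)]: print(np.round((proj("side",P)[0]-[215,100]+.5)*5))
```

```text
[0.503274   0.0476825  0.13653325] [-7.80768304e-04  8.08234349e-01  5.88860036e-01 -6.96913771e-04] 0.0011812241426461406
[357. 519.]
[358. 487.]
[351. 521.]
[317. 504.]
[386. 539.]
[359. 470.]
```

The bar is not touched yet. The picture shows the real fingertips about 25 mm higher than the nominal TCP (crop (362,473) against projected (357,519)). I'll keep going down until contact.

Run:
```python
from h import *
g=env.move_l(tw(-54,-95,105),v=.04,guard=2); p=status.read_position(); print(g,p-tw(-54,-95,0),status.read_force(),status.read_t())
im=imaging.capture("side"); crop(im,215,100,325,220,5,"b2.png")
```

```text
True [1.03918741e-04 1.53224538e-04 1.16377502e-01] [-0.02340894  0.55660096  3.65847933] 15.0917
```

View pics/b2.png

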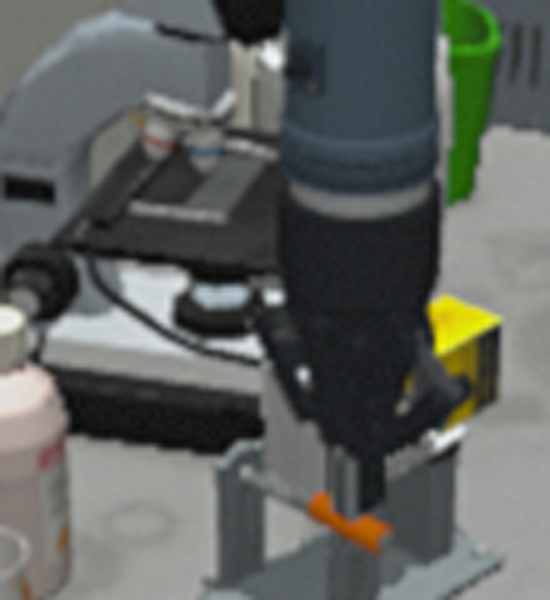

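Run:
```python
from h import *
for t in np.arange(0.15,1.53,0.15):
    a=3*np.pi/4+t; x=75*np.cos(a); z=80+75*np.sin(a)
    env.move_l(tw(x-1,-95,z-16.6-1),v=.08)
    print(round(t,2),np.round(status.read_force(),1),end=' ')
    if t in (0.6,) or abs(t-.6)<.01 or abs(t-1.05)<.01:
        im=imaging.capture("side"); crop(im,215,100,325,220,5,f"arc{int(t*100)}.png")
print(status.read_t()); env.hold(.3); print(status.read_force())
im=imaging.capture("side"); crop(im,215,100,325,220,5,"arc_end.png")
```

```text
0.15 [-1.   3.8  4.2] 0.3 [-0.4  2.7  3. ] 0.45 [-0.6  1.2  1.8] 0.6 [-0.2  0.1  1.5] 0.75 [ 0.1 -0.2 -0. ] 0.9 [ 0.2 -0.4  0.7] 1.05 [ 0.1 -0.  -0.1] 1.2 [-0.5 -1.3  0.4] 1.35 [-0.4  0.2  0.3] 1.5 [-0.9  0.  -0.3] 18.175
[-0.00578787  0.25094735 -0.03988775]
```

View pics/arc_end.png

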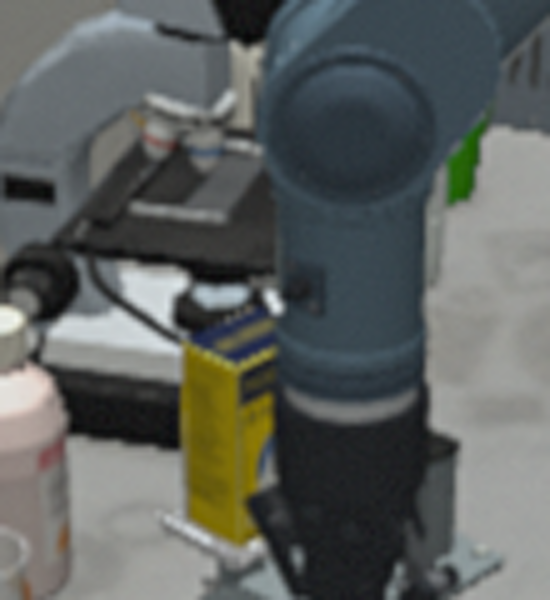

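The carton now stands on the foot plate. I lift away, open and look.

Run:
```python
from h import *
p=status.read_position()
env.move_l([p[0],p[1],.30],v=.2); env.move_l([.38,.12,.30],v=.25); command_gripper(1.0); env.hold(.1)
print(status.read_t())
im=imaging.capture("side"); crop(im,215,120,325,220,6,"u1.png")
im=imaging.capture("top"); cv2.imwrite("top_u.png",im[:,:,::-1]); crop(im,220,150,320,225,8,"u1t.png")
```

```text
21.7083
```

View pics/u1.png

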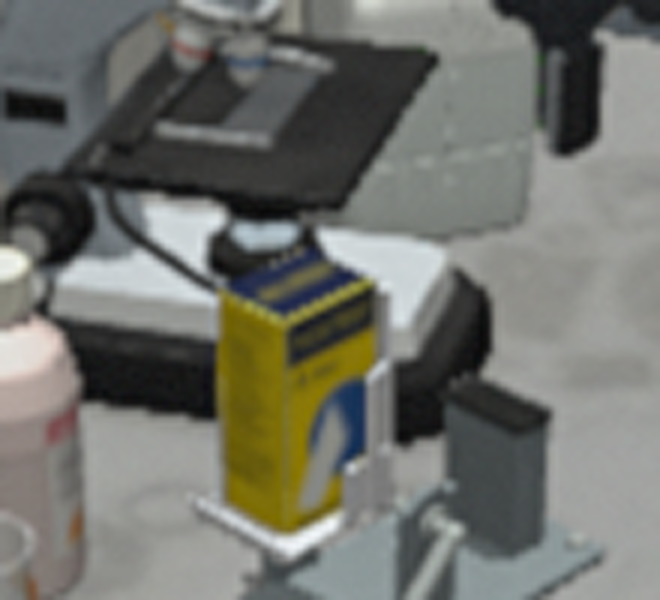

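View pics/u1t.png

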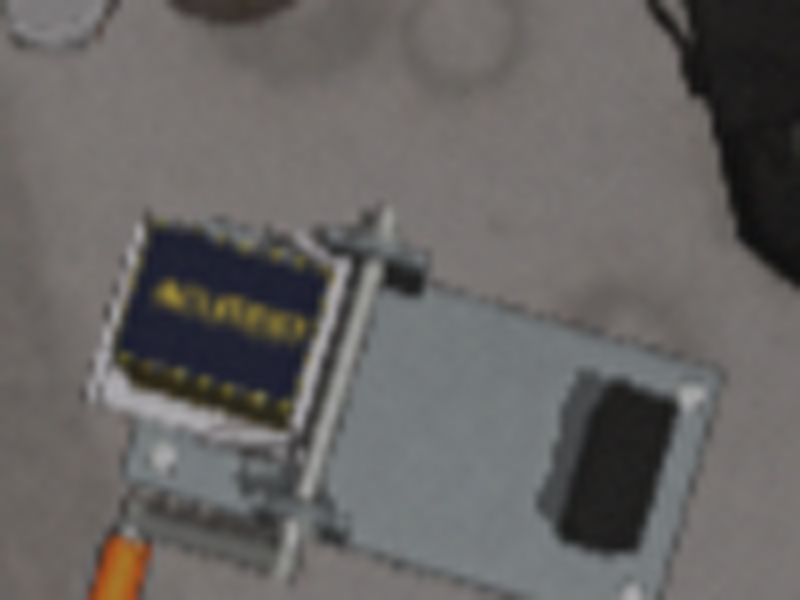

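Run:
```python
from h import *
o=(220-.5,150-.5); q=lambda u,v:(o[0]+(u+.5)/8,o[1]+(v+.5)/8)
C=np.array([ray("top",*q(*a),.196) for a in [(149,220),(335,268),(290,428),(117,357)]]); c=C.mean(0)
print(c,np.linalg.norm(C-np.roll(C,1,0),axis=1)); print(R.from_euler('z',-TY).apply(c-[TP[0],TP[1],0])); d=C[1]+C[2]-C[0]-C[3]; print(np.degrees(np.arctan2(d[1],d[0])),np.degrees(TY))
c2=tw(-36,0,0); c=(c+c2)/2; np.save("c.npy",c[:2])
qq=down(TY+np.pi/2)
env.move_to([c[0],c[1],.28],qq); env.hold(.2); print(status.read_position(),c,status.read_t())
im=imaging.capture("side"); crop(im,205,80,315,200,5,"k0.png")
```

```text
[0.58604961 0.00160482 0.196     ] [0.04061181 0.05532947 0.04782319 0.053627  ]
[-0.03479181 -0.00159027  0.196     ]
-109.92467991215247 -107.84784577747486
[0.58637506 0.00378985 0.28113584] [0.58699163 0.00193614 0.098     ] 22.9583
```

View pics/k0.png

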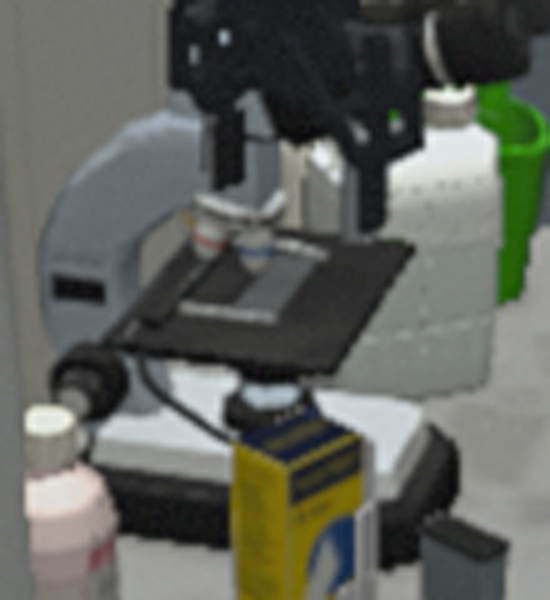

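Run:
```python
from h import *
c=np.load("c.npy")
g=env.move_l([c[0],c[1],.143],v=.1,guard=6); env.hold(.1); print(g,status.read_position(),status.read_force(),status.read_t())
im=imaging.capture("side"); crop(im,205,110,315,210,6,"k1.png")
```

```text
False [0.58762943 0.00195035 0.14384183] [ 0.20448141 -0.19908729 -0.39873513] 24.625
```

View pics/k1.png

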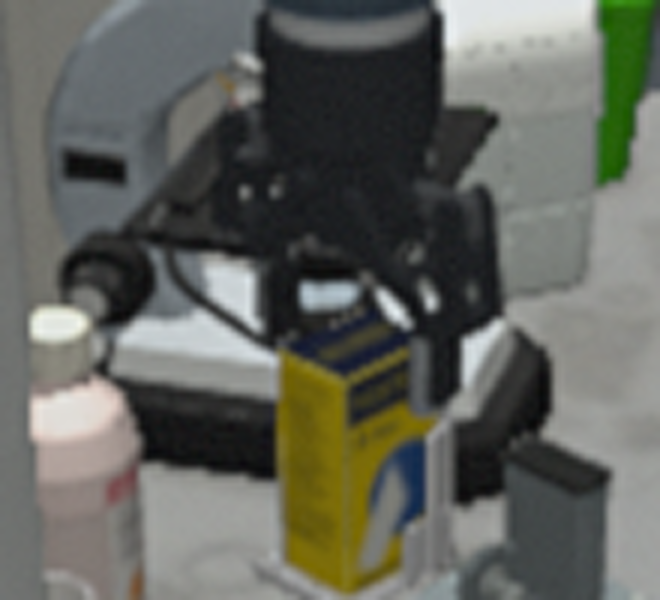

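Run:
```python
from h import *
f=lambda P:np.round((proj("side",P)[0]-[205,110]+.5)*6)
for n,P in [("top corners",None)]+[((x,y,z),tw(x,y,z)) for x,y,z in [(-8,-21,196),(-64,-21,196),(-64,21,196),(-8,21,196),(-36,-42.5,175),(-36,-21,175),(-36,-21,168),(-64,-21,88),(-36,-56,175)]]:
    if P is not None: print(n,f(P))
p=status.read_position(); print(R.from_euler('z',-TY).apply(p-[TP[0],TP[1],0]))
```

```text
(-8, -21, 196) [437. 338.]
(-64, -21, 196) [342. 384.]
(-64, 21, 196) [273. 350.]
(-8, 21, 196) [367. 306.]
(-36, -42.5, 175) [427. 422.]
(-36, -21, 175) [390. 404.]
(-36, -21, 168) [391. 418.]
(-64, -21, 88) [346. 602.]
(-36, -56, 175) [451. 433.]
[-0.03558461 -0.00031603  0.14370975]
```

The finger's place in the picture (inner edge about (420,405)) matches the projection for the carton's mid-plane, so I close.

Run:
```python
from h import *
c=np.load("c.npy")
command_gripper(0.0); env.hold(.2); print(status.read_finger_gap(),status.read_force(),status.read_position())
env.move_l([c[0],c[1],.27],v=.12); print(status.read_finger_gap(),status.read_t())
im=imaging.capture("side"); crop(im,205,60,315,180,5,"k2.png")
S=np.array([.4785,.2785]); 
for k in range(-1,2):
    j=env.solve_ik([*S,.063],down(np.radians(-29.3)+k*np.pi)); print(k,None if j is None else np.round(j,2))
```

```text
0.4812828017976027 [ 0.35659995 -0.17564525  1.32280625] [0.58722586 0.00212725 0.14329042]
0.48188811401806897 26.5583
-1 [ 0.2   0.6  -1.    1.91  0.61  0.97  1.55]
0 [-0.06  0.46 -0.65  1.92  0.36  0.88 -1.4 ]
1 [ 0.2   0.6  -1.    1.91  0.61  0.97  1.55]
```

View pics/k2.png

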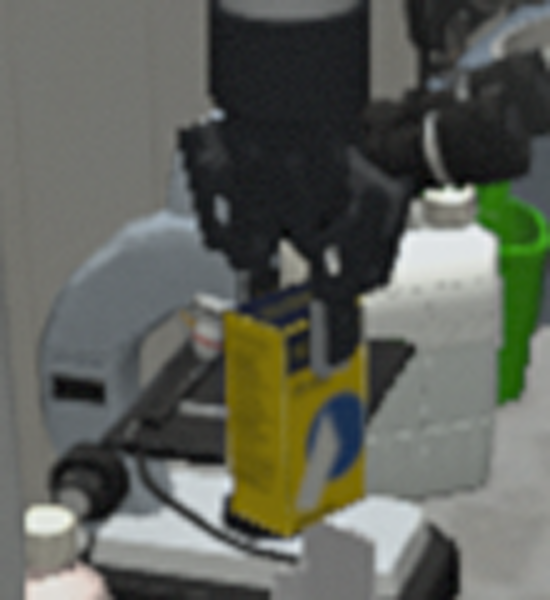

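Run:
```python
from h import *
S=np.array([.4785,.2785]); q=down(np.radians(-29.3))
env.move_to([*S,.25],q); env.hold(.1); env.move_l([*S,.10],v=.12); env.hold(.3)
p=status.read_position(); print(p-[*S,0],status.read_t(),status.read_finger_gap())
im=np.array(imaging.capture("side")[:,:,::-1]); out=cv2.resize(im[225:345,205:305],None,fx=5,fy=5,interpolation=cv2.INTER_CUBIC)
cv2.imwrite("pics/d0.png",out)
yaw=np.radians(-119.3)
def draw(cx,cy,col,sx,sy,z):
    P=np.array([R.from_euler('z',yaw).apply([a*sx,b*sy,0])+[cx,cy,z] for a,b in((-1,-1),(1,-1),(1,1),(-1,1))])
    cv2.polylines(out,[((proj("side",P)-[205,225]+.5)*5).astype(np.int32)],True,col,1)
draw(*S,(0,0,255),.04,.033,.016); draw(p[0],p[1],(0,255,0),.028,.021,p[2]-.0555)
cv2.imwrite("pics/d1.png",np.hstack([cv2.imread("pics/d0.png"),out])[:, :1000] if 0 else out)
im=np.array(imaging.capture("top")); crop(im,115,190,195,270,7,"d1t.png")
```

```text
[0.00028205 0.00012508 0.10042757] 29.55 0.4790148532488096
```

View pics/d1.png

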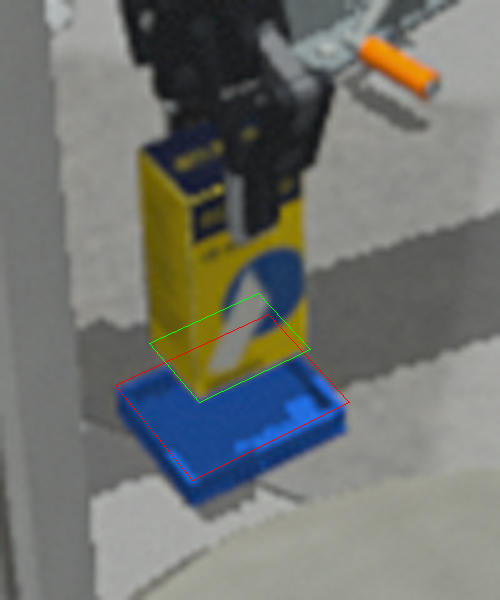

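View pics/d0.png

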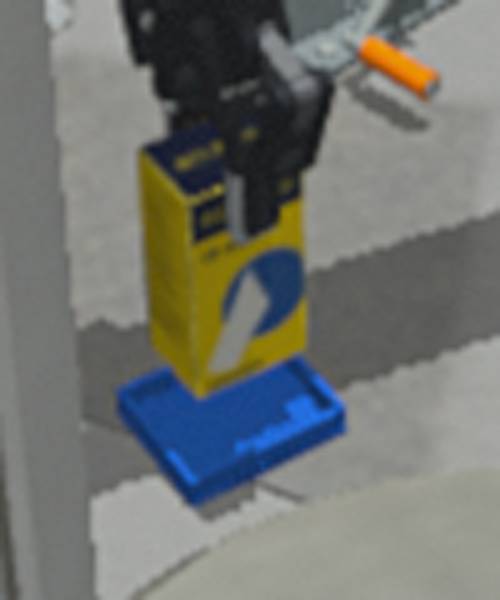

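View pics/d1t.png

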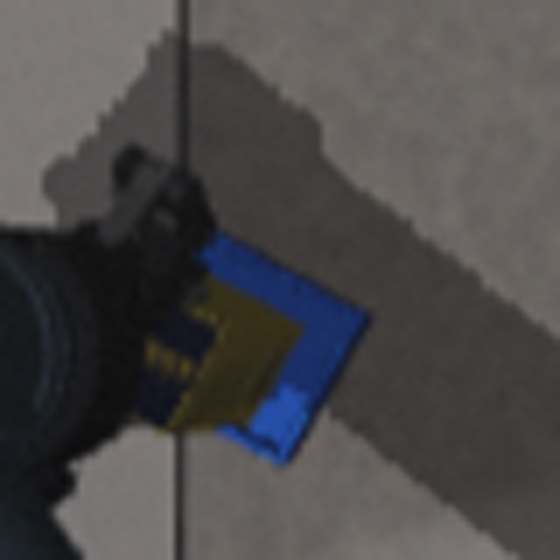

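Run:
```python
from h import *
p=status.read_position(); yaw=np.radians(-119.3)
def corners(cx,cy,sx,sy,z): return np.array([R.from_euler('z',yaw).apply([a*sx,b*sy,0])+[cx,cy,z] for a,b in((-1,-1),(1,-1),(1,1),(-1,1))])
print("carton bottom top-px",np.round((proj("top",corners(p[0],p[1],.028,.021,p[2]-.0555))-[115,190]+.5)*7))
for c in [(.4785,.2785),(.4768,.2826),(.4792,.2772)]:
    print(c,"top",np.round((proj("top",corners(*c,.04,.033,.016))-[115,190]+.5)*7).tolist())
    print("   side",np.round((proj("side",corners(*c,.04,.033,.016))-[205,225]+.5)*5).tolist())
```

```text
carton bottom top-px [[124. 358.]
 [253. 428.]
 [307. 329.]
 [179. 259.]]
(0.4785, 0.2785) top [[105.0, 370.0], [284.0, 468.0], [368.0, 315.0], [189.0, 219.0]]
   side [[193.0, 481.0], [350.0, 403.0], [268.0, 315.0], [116.0, 386.0]]
(0.4768, 0.2826) top [[94.0, 375.0], [274.0, 473.0], [357.0, 320.0], [178.0, 224.0]]
   side [[192.0, 489.0], [349.0, 410.0], [267.0, 322.0], [114.0, 393.0]]
(0.4792, 0.2772) top [[108.0, 368.0], [288.0, 466.0], [371.0, 314.0], [192.0, 217.0]]
   side [[193.0, 478.0], [350.0, 400.0], [268.0, 313.0], [116.0, 384.0]]
```

Both views put the carton within a few millimetres of the stand's centre, so it fits inside the rim. I set it down.

Run:
```python
from h import *
S=np.array([.4785,.2785])
g=env.move_l([*S,.055],v=.04,guard=3); print(g,status.read_position(),status.read_force(),status.read_t())
im=np.array(imaging.capture("side")); crop(im,205,225,305,345,5,"e0.png")
```

```text
True [0.47807474 0.27832157 0.05930184] [-0.15798155  0.15221829  3.89466591] 30.5833
```

View pics/e0.png

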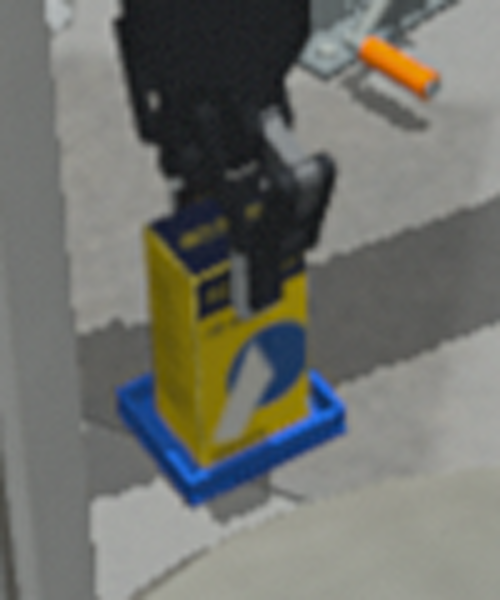

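Contact at TCP z=0.0593 matches the stand's inner floor (0.0595 expected), and the carton is inside the rim. I release and retreat.

Run:
```python
from h import *
S=np.array([.4785,.2785])
command_gripper(1.0); env.hold(.2)
env.move_l([*S,.24],v=.12); env.move_l([.40,.05,.30],v=.25); env.hold(.3); print(status.read_t())
im=np.array(imaging.capture("side")); crop(im,205,225,305,345,5,"z0.png")
im2=np.array(imaging.capture("top")); crop(im2,115,190,195,270,7,"z1.png"); cv2.imwrite("pics/z2.png",cv2.resize(im2[:,:,::-1],(768,576)))
for t in ("alcohol_bottle","sample_cup","timer","carton"): print(t,[(np.round(d["centre"],1).tolist(),round(d["conf"],2)) for d in look_for(t,"top")[:2]])
```

```text
34.45
alcohol_bottle [([195.3, 247.1], 0.66), ([135.0, 249.5], 0.56)]
sample_cup [([142.2, 223.7], 0.66)]
timer [([158.3, 189.0], 0.78), ([202.0, 269.7], 0.37)]
carton [([241.2, 140.7], 0.77)]
```

View pics/z0.png

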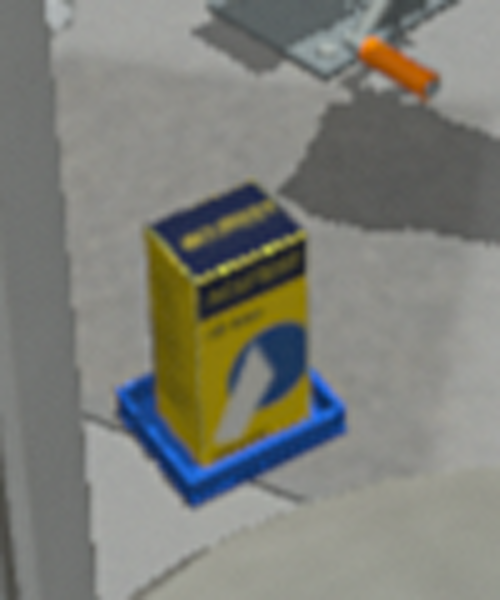

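View pics/z1.png

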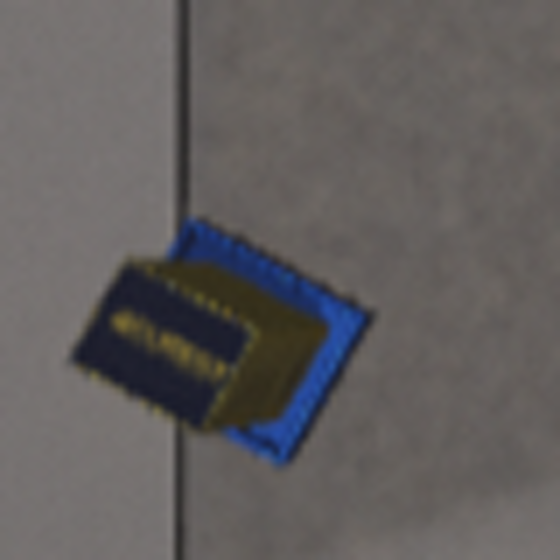

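View pics/z2.png

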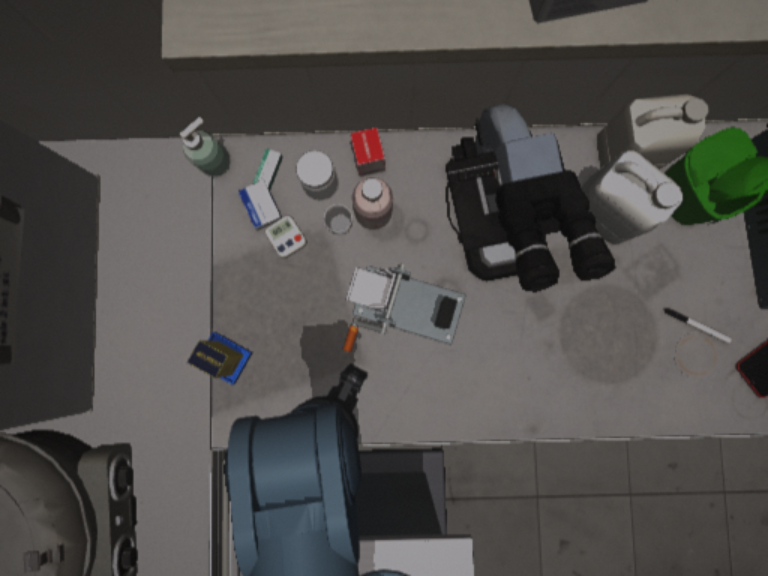

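Run:
```python
from h import *
q=lambda u,v:(115-.5+(u+.5)/7,190-.5+(v+.5)/7)
C=np.array([ray("top",*q(*a),.112) for a in [(128,260),(257,322),(210,431),(72,360)]]); print(C.mean(0))
S=np.array([ray("top",*q(*a),.016) for a in [(190,217),(373,317),(285,467)]]); print((S[0]+S[2])/2)
qs=lambda u,v:(205-.5+(u+.5)/5,225-.5+(v+.5)/5)
C=np.array([ray("side",*qs(*a),.112) for a in [(250,182),(307,235),(195,275),(147,230)]]); print(C.mean(0))
print(status.read_t(),status.read_force())
```

```text
[0.47961186 0.27670556 0.112     ]
[0.47884489 0.27799691 0.016     ]
[0.47796654 0.27969417 0.112     ]
34.75 [ 0.76493893 -0.35383114  0.26367296]
```

```bash
python3 -c "
from rig import env; env.hold(.3); env.hand_in()"
```

```text
the job is handed in; nothing more can be done
```

The carton is standing right way up inside the rim of the blue stand, and I handed the job in at about 35 s of the 61 s. The hand-in reports no verdict.

- **Trough:** I laid the carton in the level trough about 29 mm short of the foot plate and let go. I then pushed the orange bar round until the trough stood upright by itself. The carton slid down and stood on the foot plate.
- **Stand:** I took the carton from above and lowered it into the stand. Contact came within 0.2 mm of the expected floor height. After release, the top view puts the carton within about 2 mm of the stand's centre and the side view within about 3 mm. It looks upright.
- **Bystanders:** The bottle, cup and timer show within about 2 pixels of where they started in the top view. The detector's best guess for the bottle fell on the cradle, but its second guess and the picture have the bottle where it was.

Two measurements disagreed:
- **Fingertips:** Contact with the bar and the pictures put the real fingertips about 25 mm above the nominal TCP, so I adjusted the bar push and the second grasp for that. The first grasp, made before I noticed, held the carton only near its top edge, but it did not slip.
- **Cameras:** The two cameras differed by about 5 mm on the stand's position. I used a value in between.

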